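# Drive a bushing out with the ratchet ejector press

## Robot

A 6-joint arm with a two-finger parallel gripper is mounted at the origin on a cart in front of the work surface, level with it; the furniture and walls round the work are solid. World frame = base frame: x ahead of the robot, y to its left, z up, the work surface at z = 0. Lengths are in mm, angles in rad, forces in N, time in s.
With the tool pointing down it reaches from about 275 to 1000 mm from the base axis. Payload 8.4 kg.
Tool frame: the origin (TCP) lies on the centre line of the jaws, within the pads' length; the fingertips stand r.tip_reach ahead of it and the grasp point (between the pads) lies 11 mm behind it (r.tip_reach is the distance from the TCP to the fingertips, in mm); z points along the fingers, y is the line along which they close (so a half turn about z gives the same grasp; the last joint's range is limited). The gripper opens to 85 mm and grips with 20 to 120 N. Pads are 22 mm wide; open, the fingers measure 114 mm over their backs; the gripper's body (76 mm by 85 mm) begins 54 mm behind the grasp point. The pads swing forward as they close: fully open they stand 13 mm farther back than shut.
Start: joints at [-1.167, 0.353, 1.633, -0, 1.155, -0.002], TCP at [246.72, -574.245, 239.281] pointing down, gripper open.
Joint ranges: [-2.63, 2.63], [-0.92, 2.1], [0.06, 2.66], [-1.3, 4.44], [0, 2.69], [-3.02, 3.02]. Speed limits (rad/s): [2.22, 2.22, 2.79, 3.14, 3.14, 3.14].

## Interface

Orientations are given as [roll, pitch, yaw] about the fixed x, y, z axes, in that order (R = Rz(yaw) Ry(pitch) Rx(roll)).
In Python, from rig import r gives the robot as it stands.
- The arm moves only by the tool carry_out, never from a script. Its argument "targets" is a list of rows, each an object with "dp": the shift along the tool's x, y, z in mm, a list of three; "yaw": the turn about the tool's z in degrees. A call has 1 to 12 rows; each row is the pose to reach, as a shift and turn from the pose commanded when the call began, along the tool's axes at that moment; what a row does not reach only later rows make up. A row lasts 1/8 s, in which the tool goes at most 62.5 mm and 10.7 degrees, less where a joint would pass 70% of its speed; a pose out of reach is approached as far as the arm can. A call with a gripper value outside its range is refused whole. "fingers" is the opening, from -1 (shut) to 1 (fully open), so that 0 is half open, set as the call begins (left out, the last holds). The fingers move at their own pace and stop on an object; "grip_force" is the grip in N (left out, the last holds). Time passes only in rows, so rows that repeat a pose let the fingers close. It gives the time, the measured TCP pose, the force, the opening and the grip force at its end, in the units of the state.
- r.sense(): the state, without advancing time (a new reading comes with each control period).
- r.grab_frame(name): name is "scene" or "top" or "wrist"; returns the picture (480x640x3 uint8, red, green, blue); there is no depth.
- r.get_calibration(name): a dict with "fx", "fy", "cx", "cy" (pixels), "rvec" (rotation vector, rad) and "tvec" (3), from world to camera coordinates, as OpenCV has them. Camera axes: x right, y down, z forward; pixel columns grow to the right and rows downward; lengths in mm; the calibration is good to about 2 mm. The wrist camera is an equidistant fisheye: a pixel r from the principal point sees the ray r / f radians off the axis. A picture is of the moment at which its call begins: read the wrist's pose just before it. get_calibration takes no time and is no camera call; for the wrist camera it gives the pose at the moment of the call.
- r.sign_off(): hands the job in; it is judged then, once.
The state is a dict: "clock": time; "qpos": joint angles; "qvel": joint speeds; "joint_efforts": joint torques, N m; "eef_pos": TCP position; "tcp_rot": TCP orientation; "contact_force": force on the tool from outside, world axes, zero at the start; "wrist_torque": the same for the moment, N m; "opening": opening from 0.0 (shut) to 1.0 (fully open); "grasp_force": force on a finger pad.
Only numpy, scipy, OpenCV 4.12 (cv2) and the standard library are available. Lean on these libraries where they do the work, as an engineer would, in place of code of your own. Each camera call takes 0.05 s, during which the arm holds its last target. There are 200 camera calls.

## Task

Flip the direction wing on the ratchet handle of the bench press over to the other side, the tray side, then take the upright knob and swing the handle back and forth so that the ratchet drives the ejector rod through the bore, until the brass bushing has been pushed right out of the bore and lies in the catch tray. Work only with the wing and the handle: do not touch the bushing or the rod with the robot, and leave the loose tools on the bench where they are.

Things in the scene. Friction and masses are not known exactly. Their poses are not given: they have to be found in the camera images.
- press: Ejector press fixed to the bench, grey base 135 mm deep, own y +70 to -280 mm. Origin on the bench under the handle's vertical pivot; own -x: direction of the handle at 0; z up. Blue gear housing 100 x 90 mm round the origin, top 72 mm. Toward own -y (robot's right at yaw 0): steel bore block (y -85 to -130 mm, 75 mm wide, top 66 mm; bore 38 mm wide along y at x -30, z 36 mm), then the tray.
- rod: Steel ejector rod, 16 mm thick with a 28 mm head, along press y. Origin at press x -30, y 0, z 36 mm when fully back (the start); its y falls to -85 mm at full travel. Head face 75 mm from the origin toward the bore. Stays where left. The bushing is out of the bore when the origin's press y is about -57 mm; further travel only pushes it along the tray.
- bushing: Brass bushing lying in the bore, 36 mm diameter, 60 mm long, 0.3 kg; origin at its centre, own y along its length (along the press's y). At the start its centre is at about press y -113 mm, z 35 mm. Wholly out of the bore its centre is beyond press y -160 mm (43 mm short of the tray's centre), 32 mm above the bench.
- tray (a point): Centre of the floor of the open catch tray at the exit of the bore, 14 mm above the bench; inside 86 mm (press x) by 144 mm (press y), walls reach 41 mm above the bench. Its axes are those of the press.
- pivot (a point): Point on the handle's vertical pivot axis, 110 mm above the bench, straight over the press's origin. The ratchet wheel under it has 18 teeth: up to 0.35 rad of each stroke is lost before the pawl bites. 22 mm of rod travel per rad driven, so a full stroke moves the rod 17 to 26 mm.
- handle (a joint): Ratchet handle's angle about the pivot, rad, stops at -0.6 and 0.6. 0: along press -x; positive: counter-clockwise from above, knob toward the tray side (press -y). Stays where left; 2 to 5 N at the knob. With the wing positive, positive strokes drive the rod to the bore and negative ones slip; with the wing negative the reverse, and the rod, already fully back, blocks negative strokes.
- knob (a point): Middle of the upright black grip on the handle's end: cylinder 24 mm across, from 108 to 185 mm above the bench, 180 mm from the pivot axis; this point is at 155 mm. A bar 22 mm wide, top at 107 mm, leads to the pivot. The knob is fixed to the handle and turns with it. Site x points from knob to pivot.
- wing (a joint): Angle of the direction wing relative to the handle, rad, stops at -0.4 and 0.4. Starts on the negative stop (away from the tray); positive is toward the tray side. It turns stiffly and stays where it is left; about 1.5 N at its middle turns it. The ratchet works safely only with the wing at or near a stop; between them the pawl may not bite.
- wing_tip (a point): End of the direction wing: upright aluminium plate 10 mm thick, 112 to 140 mm above the bench, on top of the handle. It turns about a vertical axis on the handle's bar, 50 mm from the pivot axis toward the knob, and reaches 73 mm outward from there, toward the knob at joint 0. This point: 70 mm from the wing's axis, 126 mm up.
- screwdriver: Bystander: cross-head screwdriver with dark handle, 266 mm long, lying loose on the bench in front of the press. Leave it.
- pliers: Bystander: slip-joint pliers with blue handles, 274 mm long, lying loose on the bench. Leave them.
- marker: Bystander: white and yellow paint marker, 138 mm long, 16 mm thick, lying loose on the bench. Leave it.

How it is judged (in metres and radians):
On the way, in this order (a step that is already met when the one before it is completed fails the run):
1. the direction wing is flipped to the tray side, with the rod still back (value of joint wing above 0.25 rad and y of rod in the frame of press above -0.02 m), for 0.2 s.
2. the ratchet has driven the rod at least 35 mm forward (y of rod in the frame of press below -0.035 m), for 0.2 s.
At the end, for the whole second after the job is handed in: The bushing lies at rest in the catch tray, wholly out of the bore (centre at least 31 mm beyond the bore's exit face, inside the tray walls, 10 to 26 mm above the tray floor), and the wing still stands on the tray side (joint above 0.25 rad) (z of bushing in the frame of tray between 0.01 and 0.026 m and x of bushing in the frame of tray between -0.043 and 0.043 m and y of bushing in the frame of tray between -0.07 and 0.042 m and linear speed of bushing below 0.03 m/s and value of joint wing above 0.25 rad); the robot touches nothing.
It fails at once if the robot touches the bushing (contact force between any of the fingers, the arm and bushing above 1 N).
It fails at once if the robot pushes the rod directly (contact force between any of the fingers, the arm and rod above 1 N).
It fails at once if a loose tool on the bench is moved by more than 30 mm (distance of any of screwdriver, pliers, marker from where it was at the start of the episode above 0.03 m).
It also fails if it takes over 67 s, if anything falls off the work surface, if the arm or the gripper's body presses on something with over 40 N, if the wrist force passes 120 N, or if a joint passes its speed limit or range.

## Working session

There is one attempt and no reset: what is moved stays moved. The work goes in short steps, Python scripts to look and compute and a tool call to move; the robot and the scene stay as the last step left them, time stands still between calls to the robot, and variables do not carry over. Pictures are saved under pics/ and viewed, at most 10 in all, crops included, and the job is handed in when it is done.

Besides the shell and the picture viewer there is one more tool, called after "Request:" in YAML: its name, and indented under it one key for each argument. carry_out: Moves the arm, as the interface text tells. Its arguments: {"type":"object","properties":{"targets":{"type":"array","items":{"type":"object","properties":{"dp":{"type":"array","items":{"type":"number"}},"yaw":{"type":"number"}}}},"fingers":{"type":"number"},"grip_force":{"type":"number"}},"required":["targets"]}

```bash
mkdir -p pics
python3 - <<'E'
from rig import r
import cv2
s=r.sense(); print(s['clock'],s['eef_pos'],s['tcp_rot'],r.tip_reach,s['opening'])
for n in('scene','top'):
    cv2.imwrite(f'pics/{n}0.png',r.grab_frame(n)[:,:,::-1]); print(r.get_calibration(n))
E
```

```text
0.0 [ 246.55708631 -573.78522235  238.5380762 ] [-3.14014799e+00  5.66783319e-06  4.05861726e-01] 8.0 0.9995756607815569
{'fx': 480.7704674247305, 'fy': 480.7704674247305, 'cx': 320.2705496207768, 'cy': 226.14005071825505, 'rvec': array([ 1.22686269, -2.35902988,  0.91425293]), 'tvec': array([358.71834509, 347.52060935, 958.03544094])}
{'fx': 558.68831630421, 'fy': 558.68831630421, 'cx': 325.2621229332222, 'cy': 231.72497580444676, 'rvec': array([ 2.19054021, -2.14558112,  0.09746494]), 'tvec': array([  69.40607588,  534.39973735, 1052.23157565])}
```

View pics/top0.png

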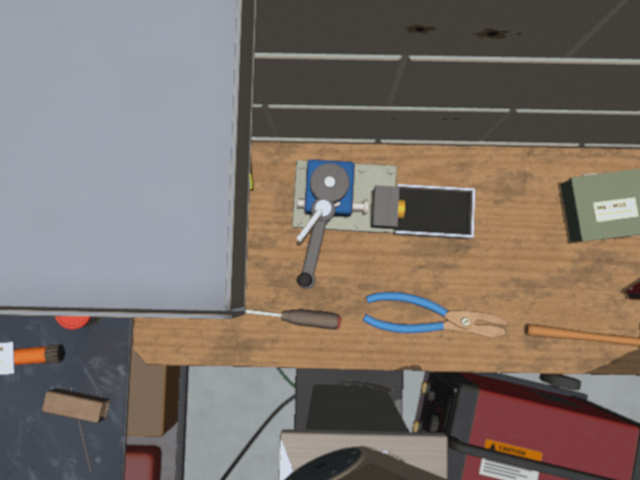

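View pics/scene0.png

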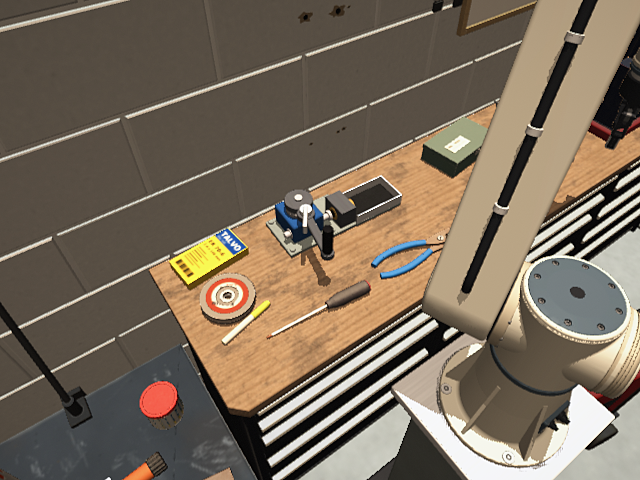

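The top view shows the press with its pivot at about (329,182), the knob at (305,280), the wing tip near (299,241) and the tray centre near (436,211). The pliers and screwdriver lie nearer the robot. I'll enlarge it.

```bash
cat > h.py <<'E'
from rig import r
import cv2, numpy as np
def cam(n):
    c=r.get_calibration(n); R=cv2.Rodrigues(c['rvec'])[0]; return c,R,-R.T@c['tvec']
def ray(n,u,v,z):
    c,R,o=cam(n)
    d=R.T@np.array([(u-c['cx'])/c['fx'],(v-c['cy'])/c['fy'],1]); return o+d*(z-o[2])/d[2]
E
python3 - <<'E'
from h import *
for n in('scene','top'): print(n,cam(n)[2].round())
for nm,u,v,z in [('pivot',329,182,110),('knob',305,280,185),('wtip',299,241,140),('waxis',323,208,140),('trayTR',474,188,41),('trayBR',473,236,41),('trayTL',399,185,41),('baseTL',296,160,10),('baseBL',294,228,10)]:
    print(nm,ray('top',u,v,z).round(1))
for nm,u,v,z in [('knobtop',328,227,185),('tray corner',379,180,41),('wingtip',306,207,140)]: print('s',nm,ray('scene',u,v,z).round(1))
a=cv2.imread('pics/top0.png')[145:305,280:490]; b=cv2.imread('pics/scene0.png')[170:300,250:420]
cv2.imwrite('pics/c1.png',cv2.resize(a,None,fx=3.8,fy=3.7,interpolation=2))
E
```

```text
scene [-107.  519.  941.]
top [ 428.   72. 1100.]
pivot [614.5  75.  110. ]
knob [437.6 110.5 185. ]
wtip [504.8 124.4 140. ]
waxis [563.   84.3 140. ]
trayTR [ 621.3 -202.7   41. ]
trayBR [ 529.  -200.3   41. ]
trayTL [624.3 -59.1  41. ]
baseTL [676.2 141.7  10. ]
baseBL [540.5 142.1  10. ]
s knobtop [440.9 109.3 185. ]
s tray corner [ 606.9 -187.5   41. ]
s wingtip [554.   90.2 140. ]
```

View pics/c1.png

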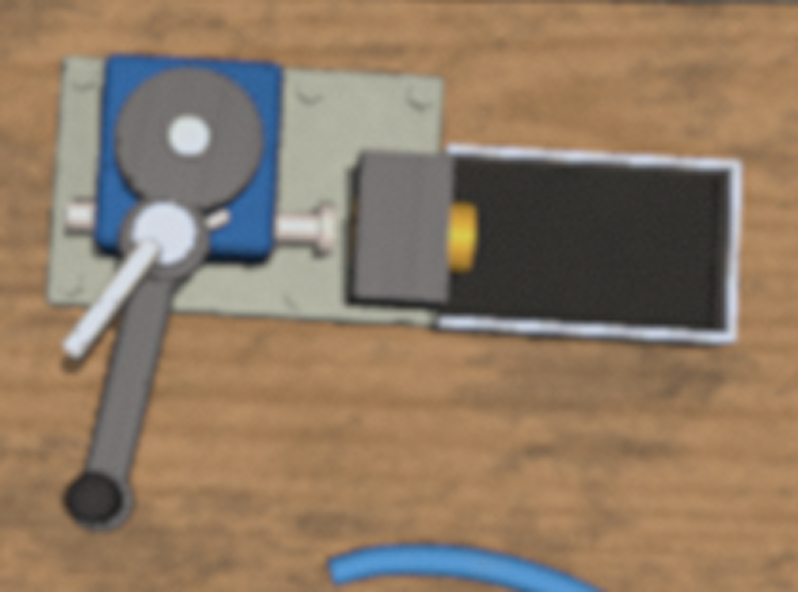

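The enlarged crop puts the knob top at crop (94,497), the pivot cap at (189,135) and the wing from (163,232) to (72,350). Before moving, I'll check how high the grey overhead object at the left of the top view is.

Run:
```python
from h import *
c=r.get_calibration('scene');K=np.array([[c['fx'],0,c['cx']],[0,c['fy'],c['cy']],[0,0,1]])
R=cam('scene')[1]
for z in range(200,1050,100):
    for (u,v) in((240,310),(250,10),(100,305)):
        p=ray('top',u,v,z); q=R@p+c['tvec']; print(z,p.round(),(cv2.projectPoints(p.reshape(1,3),c['rvec'],c['tvec'],K,None)[0].round().ravel(), 'behind' if q[2]<0 else ''))
P=np.array([614.,75]);k=np.array([437.6,110.5]);print(np.arctan2(*(P-k)[::-1]),np.linalg.norm(P-k))
```

```text
200 [388. 213. 200.] (array([301., 261.]), '')
200 [888. 214. 200.] (array([191., 133.]), '')
200 [391. 437. 200.] (array([195., 317.]), '')
300 [392. 197. 300.] (array([306., 221.]), '')
300 [837. 198. 300.] (array([198., 106.]), '')
300 [395. 397. 300.] (array([205., 271.]), '')
400 [397. 181. 400.] (array([311., 175.]), '')
400 [786. 182. 400.] (array([207.,  75.]), '')
400 [399. 356. 400.] (array([216., 218.]), '')
500 [401. 166. 500.] (array([317., 121.]), '')
500 [735. 166. 500.] (array([217.,  37.]), '')
500 [403. 315. 500.] (array([230., 156.]), '')
600 [406. 150. 600.] (array([324.,  57.]), '')
600 [684. 150. 600.] (array([230., -10.]), '')
600 [407. 275. 600.] (array([246.,  84.]), '')
700 [410. 134. 700.] (array([333., -21.]), '')
700 [633. 135. 700.] (array([247., -69.]), '')
700 [412. 234. 700.] (array([265.,  -3.]), '')
800 [415. 119. 800.] (array([ 344., -118.]), '')
800 [582. 119. 800.] (array([ 268., -145.]), '')
800 [416. 193. 800.] (array([ 288., -109.]), '')
900 [419. 103. 900.] (array([ 357., -242.]), '')
900 [530. 103. 900.] (array([ 296., -249.]), '')
900 [420. 153. 900.] (array([ 316., -239.]), '')
1000 [ 424.   87. 1000.] (array([ 376., -404.]), '')
1000 [ 479.   87. 1000.] (array([ 337., -397.]), '')
1000 [ 424.  112. 1000.] (array([ 353., -406.]), '')
-0.19859446935719322 179.93668330832375
```

Request:
carry_out:
  targets:
    - {"dp":[20,-20,0],"yaw":1}
    - {"dp":[55,-56,-10],"yaw":4}
    - {"dp":[97,-98,-20],"yaw":7}
    - {"dp":[139,-140,-20],"yaw":10}
    - {"dp":[181,-183,-20],"yaw":13}
    - {"dp":[223,-225,-20],"yaw":16}
    - {"dp":[265,-268,-20],"yaw":19}
    - {"dp":[307,-310,-20],"yaw":22}
    - {"dp":[349,-353,-20],"yaw":25}
    - {"dp":[391,-395,-20],"yaw":28}
    - {"dp":[433,-437,-20],"yaw":31}
    - {"dp":[470,-475,-20],"yaw":34.7}
  fingers: -1
  grip_force: 25

```text
clock: 1.6
eef_pos: [491.4, 49.9, 259.2]
tcp_rot: [-3.142, -0.0, -0.201]
contact_force: [0.6, -1.1, -0.2]
opening: -0.002
grasp_force: 0.0
```

```bash
cat > go.py <<'E'
from h import *
import sys
# target given in handle coords: u radial, t tangential (mm) for world handle angle phi, z, yaw
P=np.array([614.,75])
def to(u,t,z,phi=-.2,yaw=None):
    s=r.sense(); y0=s['tcp_rot'][2]; e=s['eef_pos']
    w=P+u*np.array([-np.cos(phi),-np.sin(phi)])+t*np.array([np.sin(phi),-np.cos(phi)])
    d=np.array([*(w-e[:2]),z-e[2]])
    print(s['clock'],e.round(1),s['tcp_rot'].round(3),s['contact_force'].round(1),round(s['opening'],2),r.tip_reach)
    print('dp',round(d[0]*np.cos(y0)+d[1]*np.sin(y0),1),round(d[0]*np.sin(y0)-d[1]*np.cos(y0),1),round(-d[2],1),'yaw',round(np.degrees(y0-(phi if yaw is None else yaw)),1))
E
python3 -c "
from go import *
to(95,-62,134)"
```

```text
1.6 [491.4  49.9 259.2] [-3.142 -0.    -0.201] [ 0.6 -1.1 -0.2] -0.0 8.0
dp 20.1 -111.0 125.2 yaw -0.1
```

Request:
carry_out:
  targets:
    - {"dp":[5,-28,0]}
    - {"dp":[14,-75,0]}
    - {"dp":[20,-105,10]}
    - {"dp":[20,-111,40]}
    - {"dp":[20,-111,80]}
    - {"dp":[20,-111,110]}
    - {"dp":[20,-111,124]}
    - {"dp":[20,-111,125]}

```text
schema error: expected keys dp, yaw
```

Run:
```python
from go import *
to(95,-6,134)
cv2.imwrite('pics/w1.png',r.grab_frame('wrist')[:,:,::-1])
a=cv2.resize(r.grab_frame('scene')[150:300,230:430,::-1],None,fx=4,fy=4,interpolation=2)
cv2.imwrite('pics/s1.png',a)
```

```text
1.6 [491.4  49.9 259.2] [-3.142 -0.    -0.201] [ 0.6 -1.1 -0.2] -0.0 8.0
dp 20.1 -55.0 125.2 yaw -0.1
```

View pics/w1.png

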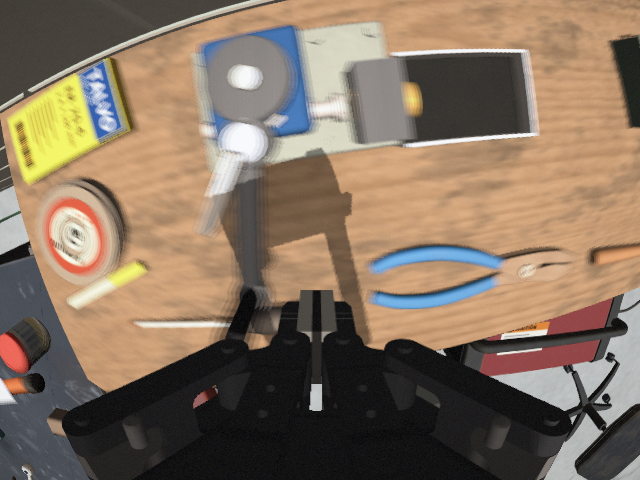

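View pics/s1.png

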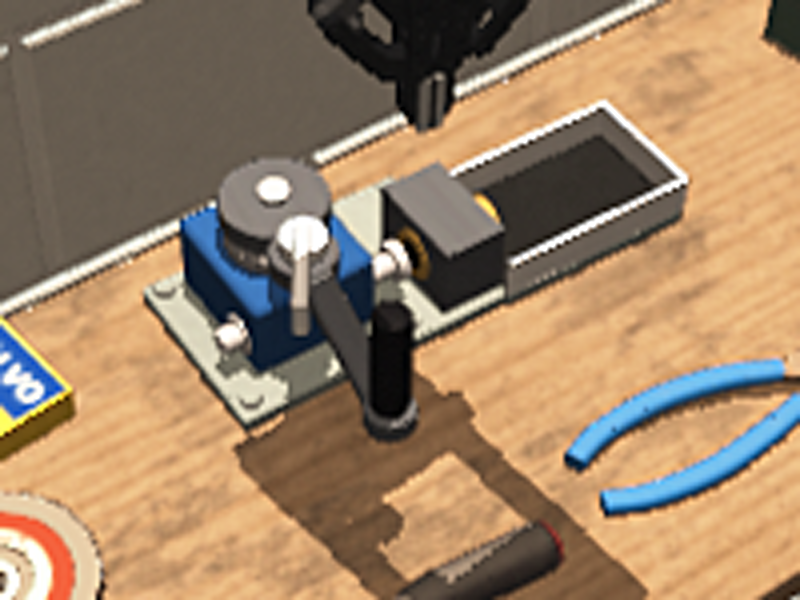

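The move was refused because each row needs a yaw key, so the arm is still high. The wrist view shows the handle bar from (245,150) to the knob at about (245,310). The wing is on its left side, with its tip at about (207,228). The scene crop agrees.

Request:
carry_out:
  targets:
    - {"dp":[5,-28,0],"yaw":0}
    - {"dp":[14,-75,0],"yaw":0}
    - {"dp":[20,-105,10],"yaw":0}
    - {"dp":[20,-111,40],"yaw":0}
    - {"dp":[20,-111,80],"yaw":0}
    - {"dp":[20,-111,110],"yaw":0}
    - {"dp":[20,-111,124],"yaw":0}
    - {"dp":[20,-111,125],"yaw":0}

```text
clock: 2.7
eef_pos: [532.3, 152.1, 133.8]
tcp_rot: [3.141, 0.001, -0.2]
contact_force: [0.4, 1.1, 1.1]
opening: -0.003
grasp_force: 0.0
```

Run:
```python
from go import *
to(95,-6,134)
cv2.imwrite('pics/s2.png',cv2.resize(r.grab_frame('scene')[150:300,230:430,::-1],None,fx=4,fy=4,interpolation=2))
```

```text
2.7 [532.3 152.1 133.8] [ 3.141e+00  1.000e-03 -2.000e-01] [0.4 1.1 1.1] -0.0 8.0
dp 0.4 53.3 -0.2 yaw 0.0
```

View pics/s2.png

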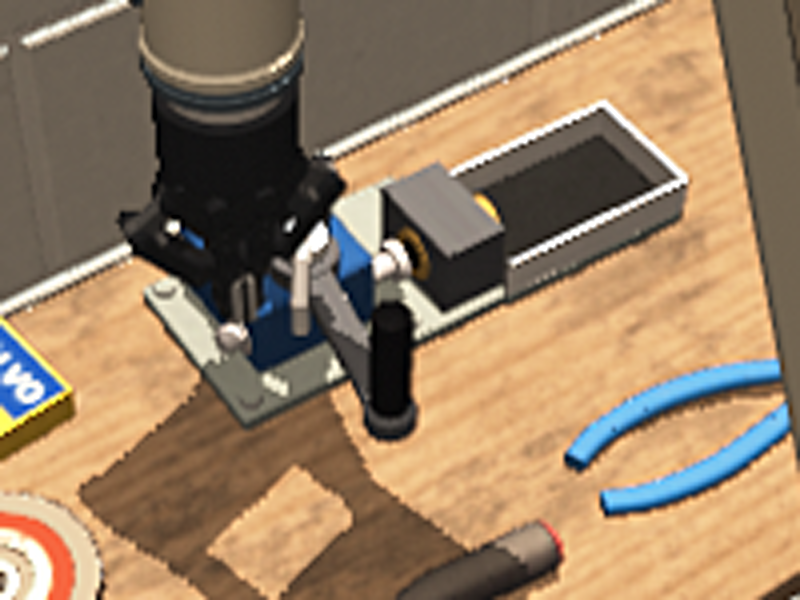

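The scene crop shows the fingertips at (240,315), beside the wing (tip at (300,330)) on its far side from the tray, and clear of it. I'll push.

Request:
carry_out:
  targets:
    - {"dp":[0,5,5],"yaw":0}
    - {"dp":[0,11,5],"yaw":0}
    - {"dp":[0,17,5],"yaw":0}
    - {"dp":[0,22,5],"yaw":0}
    - {"dp":[0,27,5],"yaw":0}
    - {"dp":[0,32,5],"yaw":0}
    - {"dp":[0,37,5],"yaw":0}
    - {"dp":[0,42,5],"yaw":0}
    - {"dp":[0,47,5],"yaw":0}
    - {"dp":[0,51,5],"yaw":0}
    - {"dp":[0,54,5],"yaw":0}
    - {"dp":[0,54,5],"yaw":0}

```text
clock: 4.25
eef_pos: [522.1, 99.3, 129.3]
tcp_rot: [3.141, -0.0, -0.2]
contact_force: [-0.3, 0.7, -0.1]
opening: 0.0
grasp_force: 0.2
```

Run:
```python
from go import *
to(95,-6,134)
a=r.grab_frame('scene')[150:300,230:430,::-1];b=r.grab_frame('top')[145:305,280:490,::-1]
cv2.imwrite('pics/s3.png',np.hstack([cv2.resize(a,(400,400),interpolation=2),cv2.resize(b,(400,400),interpolation=2)]))
```

```text
4.25 [522.1  99.3 129.3] [ 3.141 -0.    -0.2  ] [-0.3  0.7 -0.1] 0.0 8.0
dp -0.1 -0.4 -4.7 yaw 0.0
```

View pics/s3.png

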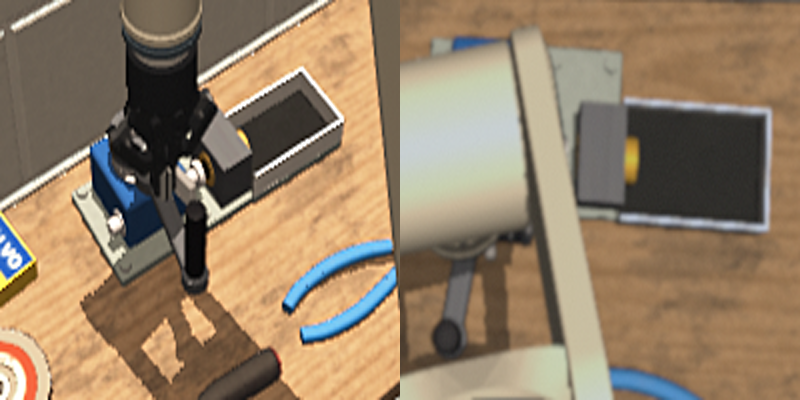

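The arm hides the wing here. In the left half the fingertips are at (165,190), over the bar, and the handle hasn't moved. The contact force is still low, so I'll push until the stop shows in the force.

Request:
carry_out:
  targets:
    - {"dp":[0,2,0],"yaw":0}
    - {"dp":[0,4,0],"yaw":0}
    - {"dp":[0,6,0],"yaw":0}
    - {"dp":[0,6,0],"yaw":0}

```text
clock: 4.85
eef_pos: [520.7, 93.6, 129.3]
tcp_rot: [3.141, 0.0, -0.2]
contact_force: [0.4, 1.4, 0.5]
opening: -0.005
grasp_force: 0.6
```

Request:
carry_out:
  targets:
    - {"dp":[0,2,0],"yaw":0}
    - {"dp":[0,4,0],"yaw":0}
    - {"dp":[0,6,0],"yaw":0}
    - {"dp":[0,6,0],"yaw":0}

```text
clock: 5.35
eef_pos: [519.4, 87.6, 129.2]
tcp_rot: [3.141, 0.0, -0.2]
contact_force: [0.9, 0.7, 0.2]
opening: 0.0
grasp_force: 0.6
```

Request:
carry_out:
  targets:
    - {"dp":[0,2,0],"yaw":0}
    - {"dp":[0,4,0],"yaw":0}
    - {"dp":[0,6,0],"yaw":0}
    - {"dp":[0,6,0],"yaw":0}

```text
clock: 5.85
eef_pos: [518.4, 81.9, 129.3]
tcp_rot: [-3.141, -0.0, -0.2]
contact_force: [1.3, 3.3, 0.3]
opening: 0.0
grasp_force: 1.6
```

Run:
```python
from go import *
to(95,-62,234)
cv2.imwrite('pics/w2.png',r.grab_frame('wrist')[:,:,::-1])
```

```text
5.85 [518.4  81.9 129.3] [-3.141 -0.    -0.2  ] [1.3 3.3 0.3] 0.0 8.0
dp 0.1 -74.2 -104.7 yaw -0.0
```

View pics/w2.png

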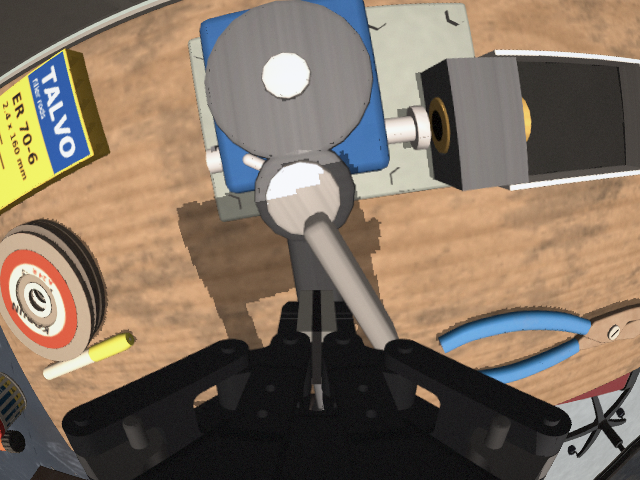

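The wing now points to the tray side, running from (310,215) to (395,345), with the force rising at the stop. Next I'll back off, rise and go over the knob.

Request:
carry_out:
  targets:
    - {"dp":[0,-6,0],"yaw":0}
    - {"dp":[0,-16,-5],"yaw":0}
    - {"dp":[0,-20,-35],"yaw":0}
    - {"dp":[0,-20,-75],"yaw":0}
    - {"dp":[0,-20,-105],"yaw":0}
    - {"dp":[-25,-19,-110],"yaw":0}
    - {"dp":[-60,-18,-110],"yaw":0}
    - {"dp":[-82,-18,-110],"yaw":0}
    - {"dp":[-85,-18,-110],"yaw":0}
    - {"dp":[-85,-18,-110],"yaw":0}
  fingers: 1

```text
clock: 7.15
eef_pos: [439.3, 116.6, 239.5]
tcp_rot: [-3.142, -0.001, -0.199]
contact_force: [0.6, 0.1, 0.3]
opening: 1.001
grasp_force: 0.0
```

Run:
```python
from go import *
to(180,0,144)
cv2.imwrite('pics/w3.png',r.grab_frame('wrist')[:,:,::-1])
# predicted pixel of knob top in wrist (equidistant)
c=r.get_calibration('wrist');R=cv2.Rodrigues(c['rvec'])[0]
for p in([437.6,110.5,185],[614,75,110]):
    q=R@np.array(p)+c['tvec'];th=np.arctan2(np.hypot(q[0],q[1]),q[2]);d=q[:2]/np.hypot(*q[:2]);print(c['cx']+c['fx']*th*d[0],c['cy']+c['fy']*th*d[1])
```

```text
7.15 [439.3 116.6 239.5] [-3.142e+00 -1.000e-03 -1.990e-01] [0.6 0.1 0.3] 1.0 8.0
dp -0.6 6.1 95.5 yaw 0.0
327.67639355645247 272.3998571366078
324.7628776466536 -6.487456071316501
```

View pics/w3.png

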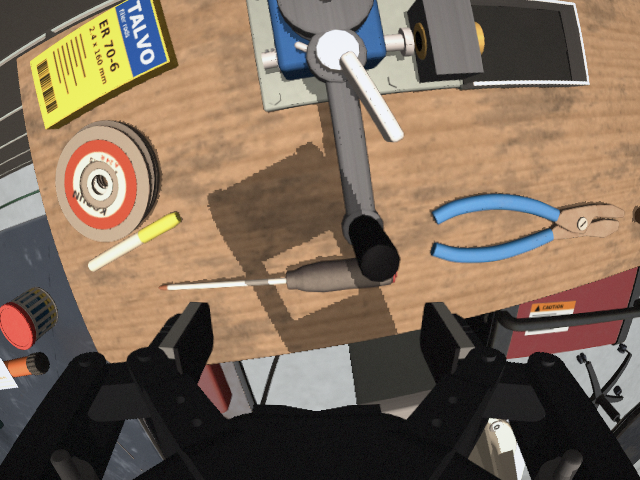

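The handle turned a little with the push: the knob top now shows at (380,262) against the predicted (328,272). The wing stands well over to the tray side. I'll recompute.

Run:
```python
from go import *
c=r.get_calibration('wrist');R=cv2.Rodrigues(c['rvec'])[0];o=-R.T@c['tvec']
def wr(u,v,z):
    d=np.array([u-c['cx'],v-c['cy']])/c['fx'];th=np.hypot(*d);q=np.r_[d/th*np.sin(th),np.cos(th)];q=R.T@q;return o+q*(z-o[2])/q[2]
k=wr(380,262,185);print(k,np.linalg.norm(k[:2]-P),np.arctan2(*(P-k[:2])[::-1]))
a=wr(338,49,142);t=wr(397,137,140);print(a,t,np.arctan2(*(a-t)[:2][::-1]), np.linalg.norm(a[:2]-P))
phi=np.arctan2(*(P-k[:2])[::-1]); to(180,0,144,phi)
```

```text
[437.7382288   81.21080766 185.        ] 176.3711601106057 -0.03522169949790829
[562.42371798  77.94805852 142.        ] [500.73041833  51.87538078 140.        ] 0.3998510519723944 51.660467633685315
7.2 [439.6 116.5 239.5] [-3.142e+00 -1.000e-03 -2.000e-01] [ 0.6  1.5 -0.6] 1.0 8.0
dp 1.6 35.6 95.5 yaw -9.4
```

Request:
carry_out:
  targets:
    - {"dp":[0,12,0],"yaw":-4}
    - {"dp":[1,30,0],"yaw":-9.4}
    - {"dp":[1,35,10],"yaw":-9.4}
    - {"dp":[1,35.5,35],"yaw":-9.4}
    - {"dp":[1,35.5,65],"yaw":-9.4}
    - {"dp":[1,35.5,86],"yaw":-9.4}
    - {"dp":[1,35.5,93],"yaw":-9.4}
    - {"dp":[1,35.5,93],"yaw":-9.4}

```text
clock: 8.2
eef_pos: [432.6, 81.6, 145.9]
tcp_rot: [3.141, 0.001, -0.037]
contact_force: [-0.0, -0.4, -0.8]
opening: 0.998
grasp_force: 0.0
```

Request:
carry_out:
  targets:
    - {"dp":[0,0,0],"yaw":0}
    - {"dp":[0,0,0],"yaw":0}
    - {"dp":[0,0,0],"yaw":0}
    - {"dp":[0,0,0],"yaw":0}
    - {"dp":[0,0,0],"yaw":0}
    - {"dp":[0,0,0],"yaw":0}
  fingers: -1
  grip_force: 25

```text
clock: 8.95
eef_pos: [432.8, 81.6, 146.7]
tcp_rot: [-3.141, -0.001, -0.036]
contact_force: [-1.9, 0.2, 6.5]
opening: 0.275
grasp_force: 25.3
```

Run:
```python
from go import *
to(180,0,146,-.035)
# arc rows relative to tool frame at handle 'now': delta angles
def arc(a0,a1,n):
    for i in range(1,n+1):
        d=(a1-a0)*(1-np.cos(np.pi*i/n))/2
        print([round(180*(1-np.cos(d)),1),round(180*np.sin(d),1),0],round(-np.degrees(d),1))
arc(-.035,.55,8); print(); arc(0,1.17,12)
```

```text
8.95 [432.8  81.6 146.7] [-3.141e+00 -1.000e-03 -3.600e-02] [-1.9  0.2  6.5] 0.27 8.0
dp 1.3 0.2 0.7 yaw -0.1
[np.float64(0.0), np.float64(4.0), 0] -1.3
[np.float64(0.7), np.float64(15.4), 0] -4.9
[np.float64(2.9), np.float64(32.3), 0] -10.3
[np.float64(7.6), np.float64(51.9), 0] -16.8
[np.float64(14.5), np.float64(70.8), 0] -23.2
[np.float64(22.0), np.float64(86.2), 0] -28.6
[np.float64(27.8), np.float64(96.0), 0] -32.2
[np.float64(29.9), np.float64(99.4), 0] -33.5

[np.float64(0.0), np.float64(3.6), 0] -1.1
[np.float64(0.6), np.float64(14.1), 0] -4.5
[np.float64(2.6), np.float64(30.7), 0] -9.8
[np.float64(7.6), np.float64(51.9), 0] -16.8
[np.float64(16.7), np.float64(75.6), 0] -24.8
[np.float64(29.9), np.float64(99.4), 0] -33.5
[np.float64(46.6), np.float64(120.9), 0] -42.2
[np.float64(65.0), np.float64(138.4), 0] -50.3
[np.float64(82.5), np.float64(151.3), 0] -57.2
[np.float64(97.0), np.float64(159.7), 0] -62.5
[np.float64(106.5), np.float64(164.3), 0] -65.9
[np.float64(109.8), np.float64(165.7), 0] -67.0
```

The knob is held: opening 0.275 is about 23 mm against its 24 mm. Stroke 1, forward:

Request:
carry_out:
  targets:
    - {"dp":[0,4,0],"yaw":-1.3}
    - {"dp":[0.7,15.4,0],"yaw":-4.9}
    - {"dp":[2.9,32.3,0],"yaw":-10.3}
    - {"dp":[7.6,51.9,0],"yaw":-16.8}
    - {"dp":[14.5,70.8,0],"yaw":-23.2}
    - {"dp":[22,86.2,0],"yaw":-28.6}
    - {"dp":[27.8,96,0],"yaw":-32.2}
    - {"dp":[29.9,99.4,0],"yaw":-33.5}
    - {"dp":[29.9,99.4,0],"yaw":-33.5}

```text
clock: 10.07
eef_pos: [458.8, -19.6, 146.7]
tcp_rot: [3.141, 0.001, 0.549]
contact_force: [-3.5, -3.3, 9.1]
opening: 0.274
grasp_force: 25.6
```

Request:
carry_out:
  targets:
    - {"dp":[0,-3.6,0],"yaw":1.1}
    - {"dp":[0.6,-14.1,0],"yaw":4.5}
    - {"dp":[2.6,-30.7,0],"yaw":9.8}
    - {"dp":[7.6,-51.9,0],"yaw":16.8}
    - {"dp":[16.7,-75.6,0],"yaw":24.8}
    - {"dp":[29.9,-99.4,0],"yaw":33.5}
    - {"dp":[46.6,-120.9,0],"yaw":42.2}
    - {"dp":[65,-138.4,0],"yaw":50.3}
    - {"dp":[82.5,-151.3,0],"yaw":57.2}
    - {"dp":[97,-159.7,0],"yaw":62.5}
    - {"dp":[105,-163.5,0],"yaw":65.5}
    - {"dp":[105,-163.5,0],"yaw":65.5}

```text
clock: 11.58
eef_pos: [463.7, 176.6, 146.7]
tcp_rot: [-3.14, 0.0, -0.594]
contact_force: [-1.8, 4.2, 6.0]
opening: 0.272
grasp_force: 25.8
```

Run:
```python
from go import *
to(180,0,146,-.6)
s=r.sense();print(s['qpos'].round(2),s['grasp_force'])
```

```text
11.575 [463.7 176.6 146.7] [-3.14   0.    -0.594] [-1.8  4.2  6. ] 0.27 8.0
dp 1.4 -1.0 0.7 yaw 0.3
[0.36 0.27 1.99 0.   0.88 2.52] 25.77565759420395
```

Request:
carry_out:
  targets:
    - {"dp":[0,3.6,0],"yaw":-1.1}
    - {"dp":[0.6,14.1,0],"yaw":-4.5}
    - {"dp":[2.6,30.7,0],"yaw":-9.8}
    - {"dp":[7.6,51.9,0],"yaw":-16.8}
    - {"dp":[16.7,75.6,0],"yaw":-24.8}
    - {"dp":[29.9,99.4,0],"yaw":-33.5}
    - {"dp":[46.6,120.9,0],"yaw":-42.2}
    - {"dp":[65,138.4,0],"yaw":-50.3}
    - {"dp":[82.5,151.3,0],"yaw":-57.2}
    - {"dp":[97,159.7,0],"yaw":-62.5}
    - {"dp":[105,163.5,0],"yaw":-65.5}
    - {"dp":[105,163.5,0],"yaw":-65.5}

```text
clock: 13.08
eef_pos: [458.9, -19.8, 146.7]
tcp_rot: [3.141, 0.0, 0.549]
contact_force: [-2.3, -1.0, 8.3]
opening: 0.269
grasp_force: 26.0
```

Request:
carry_out:
  targets:
    - {"dp":[0,-3.6,0],"yaw":1.1}
    - {"dp":[0.6,-14.1,0],"yaw":4.5}
    - {"dp":[2.6,-30.7,0],"yaw":9.8}
    - {"dp":[7.6,-51.9,0],"yaw":16.8}
    - {"dp":[16.7,-75.6,0],"yaw":24.8}
    - {"dp":[29.9,-99.4,0],"yaw":33.5}
    - {"dp":[46.6,-120.9,0],"yaw":42.2}
    - {"dp":[65,-138.4,0],"yaw":50.3}
    - {"dp":[82.5,-151.3,0],"yaw":57.2}
    - {"dp":[97,-159.7,0],"yaw":62.5}
    - {"dp":[105,-163.5,0],"yaw":65.5}
    - {"dp":[105,-163.5,0],"yaw":65.5}

```text
clock: 14.58
eef_pos: [463.5, 176.4, 146.7]
tcp_rot: [-3.14, -0.0, -0.593]
contact_force: [-1.8, 3.7, 5.7]
opening: 0.276
grasp_force: 26.0
```

Request:
carry_out:
  targets:
    - {"dp":[0,3.6,0],"yaw":-1.1}
    - {"dp":[0.6,14.1,0],"yaw":-4.5}
    - {"dp":[2.6,30.7,0],"yaw":-9.8}
    - {"dp":[7.6,51.9,0],"yaw":-16.8}
    - {"dp":[16.7,75.6,0],"yaw":-24.8}
    - {"dp":[29.9,99.4,0],"yaw":-33.5}
    - {"dp":[46.6,120.9,0],"yaw":-42.2}
    - {"dp":[65,138.4,0],"yaw":-50.3}
    - {"dp":[82.5,151.3,0],"yaw":-57.2}
    - {"dp":[97,159.7,0],"yaw":-62.5}
    - {"dp":[105,163.5,0],"yaw":-65.5}
    - {"dp":[105,163.5,0],"yaw":-65.5}

```text
clock: 16.08
eef_pos: [458.9, -19.8, 146.7]
tcp_rot: [3.141, -0.001, 0.549]
contact_force: [-0.5, -0.8, 5.7]
opening: 0.273
grasp_force: 26.1
```

Request:
carry_out:
  targets:
    - {"dp":[0,-3.6,0],"yaw":1.1}
    - {"dp":[0.6,-14.1,0],"yaw":4.5}
    - {"dp":[2.6,-30.7,0],"yaw":9.8}
    - {"dp":[7.6,-51.9,0],"yaw":16.8}
    - {"dp":[16.7,-75.6,0],"yaw":24.8}
    - {"dp":[29.9,-99.4,0],"yaw":33.5}
    - {"dp":[46.6,-120.9,0],"yaw":42.2}
    - {"dp":[65,-138.4,0],"yaw":50.3}
    - {"dp":[82.5,-151.3,0],"yaw":57.2}
    - {"dp":[97,-159.7,0],"yaw":62.5}
    - {"dp":[105,-163.5,0],"yaw":65.5}
    - {"dp":[105,-163.5,0],"yaw":65.5}

```text
clock: 17.58
eef_pos: [463.4, 176.1, 146.8]
tcp_rot: [-3.14, -0.001, -0.593]
contact_force: [0.2, 3.1, 6.0]
opening: 0.271
grasp_force: 26.2
```

Run:
```python
from go import *
to(180,0,146,-.6)
for f in('old','new'):
    im=cv2.imread('pics/top0.png') if f=='old' else r.grab_frame('top')[:,:,::-1].copy()
    h=cv2.cvtColor(im,cv2.COLOR_BGR2HSV); m=cv2.inRange(h,(15,130,110),(32,255,255)); m[:,:385]=0;m[:,480:]=0;m[:180]=0;m[240:]=0
    y,x=np.nonzero(m); print(len(x),x.min(),x.max(),y.min(),y.max(), ray('top',x.max(),y.mean(),32).round(1))
```

```text
17.575 [463.4 176.1 146.8] [-3.14e+00 -1.00e-03 -5.93e-01] [0.2 3.1 6. ] 0.27 8.0
dp 1.4 -1.6 0.8 yaw 0.4
115 398 405 200 217 [580.5 -72.2  32. ]
549 399 431 200 218 [ 579.9 -122.2   32. ]
```

The brass end has moved 50 mm, so the bushing is about at the point of leaving the bore. One shortened stroke should push it clear.

Request:
carry_out:
  targets:
    - {"dp":[0,3.6,0],"yaw":-1.1}
    - {"dp":[0.6,14.1,0],"yaw":-4.5}
    - {"dp":[2.6,30.7,0],"yaw":-9.8}
    - {"dp":[7.6,51.9,0],"yaw":-16.8}
    - {"dp":[16.7,75.6,0],"yaw":-24.8}
    - {"dp":[29.9,99.4,0],"yaw":-33.5}
    - {"dp":[46.6,120.9,0],"yaw":-42.2}
    - {"dp":[56,130.5,0],"yaw":-46.5}
    - {"dp":[65,138.4,0],"yaw":-50.3}
    - {"dp":[65,138.4,0],"yaw":-50.3}

```text
clock: 18.88
eef_pos: [439.9, 23.6, 146.7]
tcp_rot: [3.141, -0.002, 0.283]
contact_force: [4.7, 1.7, 4.1]
opening: 0.276
grasp_force: 26.2
```

Run:
```python
from go import *
to(180,0,260,.28)
im=r.grab_frame('top')[:,:,::-1].copy()
h=cv2.cvtColor(im,cv2.COLOR_BGR2HSV); m=cv2.inRange(h,(15,130,110),(32,255,255)); m[:,:385]=0;m[:,480:]=0;m[:180]=0;m[240:]=0
y,x=np.nonzero(m); print(len(x),x.min(),x.max(),y.min(),y.max(), ray('top',x.max(),y.mean(),32).round(1))
```

```text
18.875 [439.9  23.6 146.7] [ 3.141e+00 -2.000e-03  2.830e-01] [4.7 1.7 4.1] 0.28 8.0
dp 1.5 -1.3 -113.3 yaw 0.2
549 408 440 201 219 [ 579.3 -139.5   32. ]
```

Request:
carry_out:
  targets:
    - {"dp":[0,0,0],"yaw":0}
    - {"dp":[0,0,0],"yaw":0}
    - {"dp":[0,0,0],"yaw":0}
    - {"dp":[0,0,0],"yaw":0}
    - {"dp":[0,0,0],"yaw":0}
    - {"dp":[0,0,-15],"yaw":0}
    - {"dp":[0,0,-45],"yaw":0}
    - {"dp":[0,0,-85],"yaw":0}
    - {"dp":[-30,0,-115],"yaw":0}
    - {"dp":[-60,0,-120],"yaw":0}
    - {"dp":[-70,0,-120],"yaw":0}
    - {"dp":[-70,0,-120],"yaw":0}
  fingers: 1

```text
clock: 20.42
eef_pos: [371.8, 4.7, 266.7]
tcp_rot: [3.141, -0.001, 0.283]
contact_force: [0.2, -0.6, 0.7]
opening: 0.998
grasp_force: 0.0
```

Run:
```python
from go import *
s=r.sense();print(s['clock'],s['contact_force'])
a=r.grab_frame('scene')[150:300,230:430,::-1];b=r.grab_frame('top')[145:305,280:490,::-1]
cv2.imwrite('pics/s4.png',np.hstack([cv2.resize(a,(400,400),interpolation=2),cv2.resize(b,(400,400),interpolation=2)]))
```

```text
20.425 [ 0.22460703 -0.55248417  0.66130025]
```

View pics/s4.png

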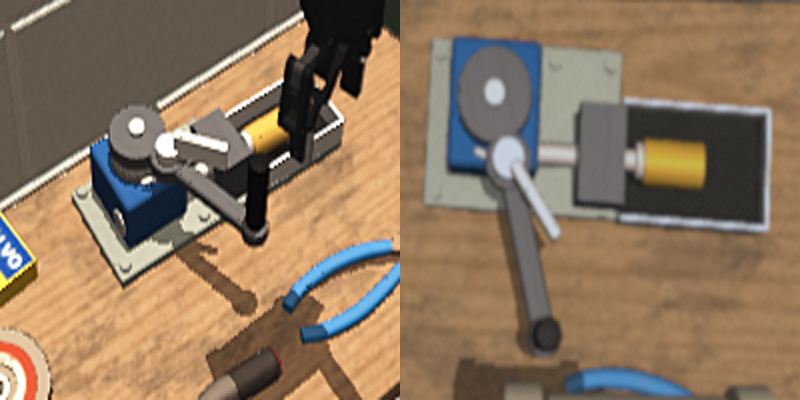

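The bushing, at (640–705,163) in the right half, lies in the tray clear of the bore block. The wing is still on the tray side and the robot is clear.

```bash
python3 -c "
from rig import r
print(r.sign_off())"
```

```text
the job is handed in; nothing more can be done
None
```

I flipped the wing to the tray side and ratcheted the brass bushing out of the bore. The last pictures showed it lying in the catch tray with the robot clear, and I handed the job in after about 20 s of the 67 s allowed, with no verdict returned.

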